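Fill the kit tray in rack order

ROBOT

A 6-joint arm with a two-finger parallel gripper is mounted at the origin on the work surface. World frame = base frame: x ahead of the robot, y to its left, z up, the work surface at z = 0. Lengths are in m, angles in rad, forces in N, time in s.
With the tool pointing down it reaches from about 0.425 to 0.95 m from the base axis. Payload 3.5 kg.
Tool frame: the origin (TCP) lies on the centre line of the jaws, within the pads' length; the fingertips stand ahead of it and the grasp point (between the pads) lies 11 mm behind it (tips_ahead is the z of the fingertips in the tool frame, in m); z points along the fingers, y is the direction in which the jaws open and shut (so a half turn about z gives the same grasp; the last joint's range is limited). The gripper opens to 85 mm and grips with 20 to 120 N. Pads are 22 mm wide; open, the fingers measure 114 mm over their backs; the gripper's body (76 mm by 85 mm) begins 54 mm behind the grasp point. The pads swing forward as they close: fully open they stand 13 mm farther back than shut.
Start: joints at [1.04, 0.286, 1.577, -0, 1.279, -0.15], TCP at [0.251, 0.627, 0.239] pointing down, gripper open.
Joint ranges: [-2.77, 2.77], [-0.9, 2.22], [0.21, 2.48], [-1.53, 4.67], [0.24, 2.81], [-2.84, 2.84]. Speed limits (rad/s): [2.79, 2.79, 3.14, 3.14, 3.14, 3.14].

INTERFACE

Orientations are given as a unit quaternion [x, y, z, w].
In Python, from plant import * gives the robot as it stands. The module is installed in compiled form; this text tells all that it offers.
- The arm moves only by the tool move_arm, never from a script. Its arguments are lists of equal length, an entry for each row: "linear": the shift along the world's x, y, z in m, a list of three; "twist": the turn, a rotation vector about the world's x, y, z in degrees, a list of three. A call has 1 to 20 rows; each row shifts and turns the pose as measured when the row begins; what a row does not reach is not made up. A row lasts 1/12 s, in which the tool goes at most 41.7 mm and 7.16 degrees, less where a joint would pass 70% of its speed; a pose out of reach is approached as far as the arm can. A call is refused whole if a number of a shift passes 0.0417 or a number of a turn 7.16, either way. A call with a gripper value outside its range is refused whole. "grip" is the opening, from 0 (shut) to 1 (fully open), set as the call begins (left out, the last holds). The fingers move at their own pace and stop on an object; "force" is the grip in N (left out, the last holds). Time passes only in rows, so rows that do not move let the fingers close. It gives the time, the measured TCP pose, the force and the opening at its end, in the units of the state.
- get_state(): the state, without advancing time (a new reading comes with each control period).
- read_camera(name): name is "scene" or "top" or "wrist"; returns a dict with "img" (420x560x3 uint8, blue, green, red), "depth" (420x560 float32, m along the optical axis (not along the pixel's ray), 0 where there is no reading), "fx", "fy", "cx", "cy" (pixels), "rvec" (rotation vector, rad) and "tvec" (3), from world to camera coordinates, as OpenCV has them. Camera axes: x right, y down, z forward; pixel columns grow to the right and rows downward; lengths in m; the calibration is good to about 2 mm. A picture is of the moment at which its call begins.
- sign_off(): hands the job in, once; it reports no verdict.
The state is a dict: "time": time; "qpos": joint angles; "dq": joint speeds; "joint_efforts": joint torques, N m; "eef_pos": TCP position; "tcp_rot": TCP orientation; "contact_force": force on the tool from outside, world axes, zero at the start; "wrist_torque": the same for the moment, N m; "opening": opening from 0.0 (shut) to 1.0 (fully open).
Only numpy, scipy, OpenCV 4.12 (cv2) and the standard library are available. Lean on these libraries where they do the work, as an engineer would, in place of code of your own. Each camera call takes 0.05 s, during which the arm holds its last target.

TASK

Move the four parts from the row of orange bins into the grey kit tray, one to each pocket, keeping the order of the row: the part in the bin farthest to the robot's left goes into the pocket next to the black tag post, the next part into the next pocket, and so on, away from the post. Each part must end upright as it stood in its bin, flat on the floor of its pocket, and let go.

Things in the scene. Friction and masses are not known exactly. Their poses are not given: they have to be found in the camera images.
- motor: Small steel electric motor standing on end: upright cylinder 28 mm in diameter, 38 mm high, with a 10 mm boss and a 4 mm shaft on top (53 mm in all), about 65 g. Stands upright; origin at the centre of its underside, z up.
- servo: Black servo box, 20 (its x) x 40 (its y) x 36 mm high, with mounting ears 3 mm thick and 50 mm over all along y at 28 mm height (18 mm wide in x) and a white horn on top (43 mm in all), about 50 g; grip it across its 20 mm width. Stands upright; origin at the centre of its underside, z up.
- wheel: Small wheel lying flat: black rubber disc 44 mm in diameter, 20 mm high, white spoked hub, about 40 g. Stands upright; origin at the centre of its underside, z up.
- battery: Low black battery holder with two silver cells showing on top, 30 (its x) x 48 (its y) x 20 mm high (cells to 22 mm), about 55 g; grip it across its 30 mm width. Stands upright; origin at the centre of its underside, z up.
- bin_motor: The bin that holds the motor at the start, within 8 mm of its middle. Four alike orange bins stand in a row along their y (+y: robot's left), 84 mm apart, in changing order. Fixed, open-topped, 140 (x) x 80 (y) x 40 mm high; front (-x) wall and front 45 mm of the sides 22 mm high; walls and floor 3 mm. Origin: centre of underside, 10 mm above the table.
- bin_servo: The bin that holds the servo at the start, within 8 mm of its middle. Four alike orange bins stand in a row along their y (+y: robot's left), 84 mm apart, in changing order. Fixed, open-topped, 140 (x) x 80 (y) x 40 mm high; front (-x) wall and front 45 mm of the sides 22 mm high; walls and floor 3 mm. Origin: centre of underside, 10 mm above the table.
- bin_wheel: The bin that holds the wheel at the start, within 8 mm of its middle. Four alike orange bins stand in a row along their y (+y: robot's left), 84 mm apart, in changing order. Fixed, open-topped, 140 (x) x 80 (y) x 40 mm high; front (-x) wall and front 45 mm of the sides 22 mm high; walls and floor 3 mm. Origin: centre of underside, 10 mm above the table.
- bin_battery: The bin that holds the battery at the start, within 8 mm of its middle. Four alike orange bins stand in a row along their y (+y: robot's left), 84 mm apart, in changing order. Fixed, open-topped, 140 (x) x 80 (y) x 40 mm high; front (-x) wall and front 45 mm of the sides 22 mm high; walls and floor 3 mm. Origin: centre of underside, 10 mm above the table.
- tray: Fixed grey kit tray, 130 (x) x 286 (y) x 20 mm high, four pockets in a row, centres at y = -105, -35, 35, 105 mm, x = 0; each about 65 (y) x 122 mm (x) inside; walls and floor 4 mm (a part in place stands 4 mm above the table). Origin: centre of underside, on the table; +y to the robot's left. Tray and bins lie across the robot's front; either may be nearer.
- tag: Black tag post with a blank white card, 40 x 36 mm foot, 70 mm high, standing on the table just beyond one end of the kit tray, at x = 0, y = +178 or -178 mm of the tray; which end changes. Fixed. Origin: centre of its underside. (At the tray's other end stands a cardboard tape roll.)
There are look-alikes about, which are no part of the job. What is shaped like the wheel but yellow is not meant.

How it is judged:
By the outcome, as a careful person would: the job done as asked, in the order asked, and still so for the second after the job is handed in, with the robot touching nothing.
It also fails if it takes over 102 s, if anything falls off the work surface, if the arm or the gripper's body presses on something with over 40 N, if the wrist force passes 120 N, or if a joint passes its speed limit or range.

## Working session

There is one attempt and no reset: what is moved stays moved. The work goes in short steps, Python scripts to look and compute and a tool call to move; the robot and the scene stay as the last step left them, time stands still between calls to the robot, and variables do not carry over. Pictures are saved under pics/ and viewed, and the job is handed in when it is done.

Besides the shell and the picture viewer there is one more tool, called after "Request:" in YAML: its name, and indented under it one key for each argument. move_arm: Moves the arm, as the interface text tells. Its arguments: {"type":"object","properties":{"linear":{"type":"array","items":{"type":"array","items":{"type":"number"}}},"twist":{"type":"array","items":{"type":"array","items":{"type":"number"}}},"grip":{"type":"number"},"force":{"type":"number"}},"required":["linear","twist"]}

```bash
mkdir -p pics
cat > h.py <<'E'
from plant import *
import numpy as np, cv2
def P(c):
    R=cv2.Rodrigues(np.array(c['rvec'],float))[0]; t=np.array(c['tvec'],float).ravel()
    d=c['depth'];v,u=np.mgrid[:d.shape[0],:d.shape[1]]
    X=np.stack([(u-c['cx'])/c['fx']*d,(v-c['cy'])/c['fy']*d,d],-1)
    W=(X-t)@R
    W[d<=0]=np.nan
    return W
E
python3 - <<'E'
from h import *
s=get_state();print(s)
for n in ("scene","top"):
    c=read_camera(n);cv2.imwrite(f"pics/{n}0.png",c['img']);np.savez(f"{n}0.npz",W=P(c),img=c['img'])
    print(n,c['rvec'],c['tvec'],c['fx'])
E
```

```text
{'time': 0.0, 'qpos': array([ 1.04001139e+00,  2.87194843e-01,  1.57817856e+00, -7.93468684e-06,
        1.27860273e+00, -1.50022566e-01]), 'dq': array([-0.00062201, -0.00039208, -0.00102277,  0.00122607,  0.00058194,
       -0.00136025]), 'joint_efforts': array([ 1.28297601e-03, -4.05985773e+01, -2.92620814e+01, -9.44293083e-05,
        5.80991007e-03, -4.23141842e-06]), 'eef_pos': array([0.25050988, 0.62610402, 0.23792686]), 'tcp_rot': array([ 1.89231945e-01,  9.81931693e-01, -1.12462281e-03, -3.94302514e-04]), 'contact_force': array([ 0.08298721,  0.96774841, -1.6286894 ]), 'wrist_torque': array([-0.02732709,  0.00593288,  0.05314865]), 'opening': 0.999850039863123}
scene [ 2.47315552  0.88904088 -0.24352767] [-0.45413969 -0.32802728  1.0864526 ] 488.3708812400261
top [ 2.1764996  -2.15005988  0.12179835] [0.00457878 0.64192421 0.63084185] 383.3430457606101
```

View pics/scene0.png

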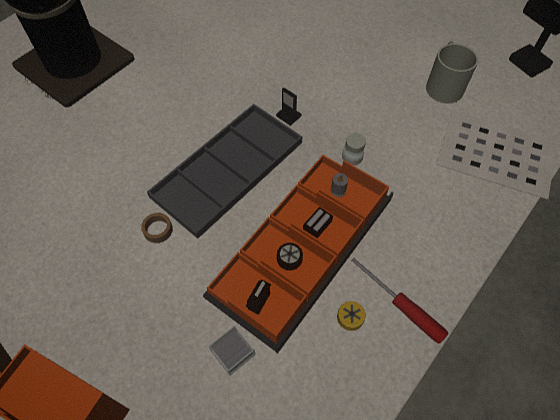

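View pics/top0.png

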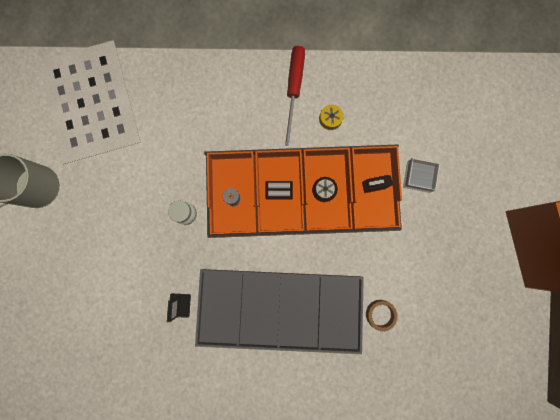

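Run:
```python
from h import *
np.set_printoptions(precision=4,suppress=True)
W=np.load('top0.npz')['W'];S=np.load('scene0.npz')['W']
for n,u,v in [('motor',231,196),('batt',279,190),('wheel',325,189),('servo',376,184),('post',180,306),('roll',382,315),('tape edge',370,325),('gripper',530,250),('trayTL',202,271),('trayTR',362,277),('trayBL',197,346),('trayBR',360,352),('binTL',207,153),('binTR',397,147),('binBL',209,235),('binBR',400,229),('yellow',332,117),('jar',182,212),('block',422,175),('table',300,260)]:
    print(n,W[v,u])
print(S[40,75],S[390,50],S[185,340])
c=cv2.imread('pics/top0.png')
cv2.imwrite('pics/topcrop.png',cv2.resize(c[140:240,200:410],None,fx=3.8,fy=3.8,interpolation=2))
```

```text
motor [0.6548 0.0915 0.0545]
batt [0.6694 0.0101 0.0327]
wheel [ 0.6716 -0.0703  0.0363]
servo [ 0.6784 -0.1549  0.0544]
post [0.4646 0.1819 0.0085]
roll [ 0.452  -0.1759 -0.0006]
tape edge [ 0.4343 -0.1544 -0.0012]
gripper [ 0.57   -0.4182  0.0424]
trayTL [0.5266 0.143  0.0201]
trayTR [ 0.5196 -0.1367  0.0195]
trayBL [0.4    0.147  0.0209]
trayBR [ 0.393  -0.1318  0.019 ]
binTL [0.7299 0.1355 0.0501]
binTR [ 0.7449 -0.1938  0.0491]
binBL [0.5898 0.1344 0.0108]
binBR [ 0.6048 -0.2082  0.0098]
yellow [ 0.807  -0.0851  0.0219]
jar [0.6265 0.1733 0.0551]
block [ 0.7029 -0.249   0.0145]
table [ 0.5471 -0.0295 -0.002 ]
[ 0.061  -0.003   0.0969] [ 0.5698 -0.452   0.0897] [0.663  0.0805 0.0508]
```

View pics/topcrop.png

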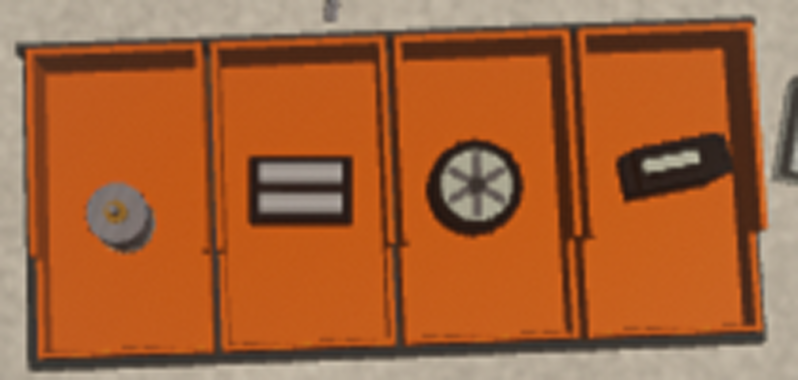

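```bash
cat > est.py <<'E'
from h import *
np.set_printoptions(precision=4,suppress=True)
def rect(p):
    (c,s,a)=cv2.minAreaRect((p[:,:2]*1000).astype(np.float32)); return np.array(c).round(1),np.array(s).round(1),round(a,1)
if __name__=="__main__":
  for cam in('top','scene'):
    W=np.load(cam+'0.npz')['W'].reshape(-1,3);W=W[~np.isnan(W).any(1)]
    print(cam)
    for n,x,y,r,z0,z1 in [('motor',.655,.0915,.03,.044,.056),('batt',.669,.01,.034,.027,.04),('wheel',.672,-.07,.034,.027,.04),('servoears',.678,-.155,.033,.036,.046),('servotop',.678,-.155,.033,.046,.053),('horn',.678,-.155,.033,.053,.062)]:
        k=(np.hypot(W[:,0]-x,W[:,1]-y)<r)&(W[:,2]>z0)&(W[:,2]<z1);p=W[k]
        if len(p)>3: print(n,len(p),p.mean(0),rect(p),np.median(p[:,2]))
    k=(W[:,2]>.012)&(W[:,2]<.026)&(abs(W[:,0]-.46)<.09)&(abs(W[:,1])<.155);print('tray',rect(W[k]))
    k=(W[:,2]>.044)&(W[:,2]<.053)&(abs(W[:,0]-.69)<.09)&(abs(W[:,1]+.035)<.195);print('binhigh',rect(W[k]))
E
python3 est.py
```

```text
top
motor 202 [0.6556 0.0928 0.0511] (array([655.8,  92.7]), array([27.2, 25.9]), 0.6) 0.05103232276094285
batt 480 [0.6702 0.0106 0.0335] (array([670.8,  11. ]), array([30.2, 47.6]), 0.5) 0.03353927417817084
wheel 477 [ 0.6728 -0.0702  0.033 ] (array([672.7, -70.8]), array([42.3, 42.6]), 1.3) 0.03306891801585615
servoears 74 [ 0.6801 -0.1554  0.042 ] (array([ 682.1, -160.8]), array([19. , 50.5]), 12.1) 0.04229301343096413
servotop 215 [ 0.6824 -0.1614  0.0489] (array([ 682.8, -160.5]), array([20.3, 40.2]), 12.1) 0.048842970894566046
horn 59 [ 0.6812 -0.1538  0.0556] (array([ 682.2, -154.2]), array([ 9.7, 25.4]), 18.8) 0.05545127885948138
tray (array([459.3,  -2.9]), array([305.5, 130.7]), 88.1)
binhigh (array([692. , -31.4]), array([ 95.5, 332.7]), 2.9)
scene
motor 173 [0.6575 0.088  0.0503] (array([655.9,  89.9]), array([25.6, 28.7]), 48.2) 0.050273554343495015
batt 465 [0.6716 0.0072 0.033 ] (array([671.3,  13.3]), array([61.2, 31. ]), 89.2) 0.03314909908350303
wheel 570 [ 0.6739 -0.0713  0.0327] (array([673.9, -66.9]), array([56.9, 42.8]), 87.8) 0.03271899510027529
servoears 109 [ 0.6842 -0.1572  0.0419] (array([ 681.2, -154.6]), array([21., 65.]), 10.6) 0.042138772937852884
servotop 270 [ 0.6834 -0.1627  0.0487] (array([ 681.5, -152.8]), array([21.9, 62.1]), 7.9) 0.04852079659462025
horn 73 [ 0.6816 -0.1567  0.0552] (array([ 677.8, -146.8]), array([10.9, 48. ]), 24.1) 0.05521056749874582
tray (array([459.2,  -3.6]), array([302.9, 133.6]), 88.1)
binhigh (array([690.3, -18.3]), array([106.5, 366.9]), 5.0)
```

Run:
```python
import plant
print([x for x in dir(plant) if not x.startswith('__')])
print(getattr(plant,'tips_ahead',None))
from h import *
np.set_printoptions(precision=4,suppress=True)
W=np.load('top0.npz')['W'].reshape(-1,3);W=W[~np.isnan(W).any(1)]
from est import rect
k=(W[:,2]>.012)&(W[:,2]<.026)&(abs(W[:,0]-.46)<.09)&(W[:,1]<.155)&(W[:,1]>-.143);print('tray',rect(W[k]))
```

```text
['Unreachable', 'get_state', 'read_camera', 'sign_off', 'tips_ahead']
0.008
tray (array([459.6,   6.4]), array([286.7, 130.7]), 88.1)
```

Request:
move_arm:
  linear:
    - [0.02, -0.0265, -0.004]
    - [0.02, -0.0265, -0.004]
    - [0.02, -0.0265, -0.004]
    - [0.02, -0.0265, -0.004]
    - [0.02, -0.0265, -0.004]
    - [0.02, -0.0265, -0.004]
    - [0.02, -0.0265, -0.004]
    - [0.02, -0.0265, -0.004]
    - [0.02, -0.0265, -0.004]
    - [0.02, -0.0265, -0.004]
    - [0.02, -0.0265, -0.004]
    - [0.02, -0.0265, -0.004]
    - [0.02, -0.0265, -0.004]
    - [0.02, -0.0265, -0.004]
    - [0.02, -0.0265, -0.004]
    - [0.02, -0.0265, -0.004]
    - [0.02, -0.0265, -0.004]
    - [0.02, -0.0265, -0.004]
    - [0.02, -0.0265, -0.004]
    - [0.02, -0.0265, -0.004]
  twist:
    - [0, 0, -3.4]
    - [0, 0, -3.4]
    - [0, 0, -3.4]
    - [0, 0, -3.4]
    - [0, 0, -3.4]
    - [0, 0, -3.4]
    - [0, 0, -3.4]
    - [0, 0, -3.4]
    - [0, 0, -3.4]
    - [0, 0, -3.4]
    - [0, 0, -3.4]
    - [0, 0, -3.4]
    - [0, 0, -3.4]
    - [0, 0, -3.4]
    - [0, 0, -3.4]
    - [0, 0, -3.4]
    - [0, 0, -3.4]
    - [0, 0, -3.4]
    - [0, 0, -3.4]
    - [0, 0, -3.4]
  grip: 1
  force: 40

```text
time: 1.77
eef_pos: [0.6534, 0.0714, 0.1438]
tcp_rot: [0.722, 0.691, -0.004, -0.008]
contact_force: [0.3, 1.0, -0.1]
opening: 0.998
```

Candidates in the top view:
- **Motor:** (231,196), not the jar at (182,212).
- **Battery:** (279,190), not the grey block at (422,175).
- **Wheel:** (325,189), which is black with a white hub, not the yellow one at (332,117).
- **Servo:** (376,184).
- **Post:** (180,306), at +y. The tape roll is at (382,315).

The crop confirms the row from left to right is motor, battery, wheel, servo.

```bash
cat > g.py <<'E'
import sys
from h import *
from scipy.spatial.transform import Rotation as Ro
x,y,z,a=map(float,sys.argv[1:5])
s=get_state();R=Ro.from_quat(s['tcp_rot'])
t=np.radians(a) # tool y at angle a, z down
yt=np.array([np.cos(t),np.sin(t),0]);zt=np.array([0,0,-1.]);T=Ro.from_matrix(np.stack([np.cross(yt,zt),yt,zt],1))
np.set_printoptions(precision=4,suppress=True)
print('t',round(s['time'],2),'go',np.array([x,y,z])-s['eef_pos'],'turn',np.degrees((T*R.inv()).as_rotvec()).round(2),'F',s['contact_force'].round(1),'op',round(s['opening'],3))
E
python3 g.py .656 .0925 .1 0
python3 - <<'E'
from h import *
c=read_camera('wrist');cv2.imwrite("pics/w1.png",c['img'])
W=P(c).reshape(-1,3);W=W[~np.isnan(W).any(1)]
from est import rect
for n,x,y,r,z0,z1 in [('motor',.655,.0915,.03,.044,.054),('batt',.669,.01,.034,.027,.04)]:
        k=(np.hypot(W[:,0]-x,W[:,1]-y)<r)&(W[:,2]>z0)&(W[:,2]<z1);p=W[k]
        if len(p)>3: print(n,len(p),p.mean(0),rect(p))
E
```

```text
t 1.77 go [ 0.0026  0.0211 -0.0438] turn [-0.26 -0.97  2.51] F [ 0.3  1.  -0.1] op 0.998
motor 1382 [0.6561 0.0925 0.0509] (array([655.9,  91.6]), array([27.2, 27.4]), 28.0)
batt 2474 [0.6708 0.0112 0.0335] (array([670.9,   9. ]), array([30., 49.]), 0.7)
```

View pics/w1.png

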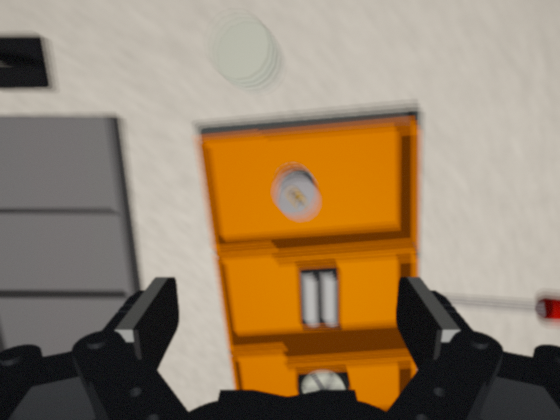

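The wrist view shows the motor at (297,193) and the battery at (320,298), and both agree with the top camera.

Request:
move_arm:
  linear:
    - [0.001, 0.008, -0.015]
    - [0.001, 0.008, -0.015]
    - [0.0005, 0.004, -0.012]
    - [0, 0, 0]
    - [0, 0, 0]
  twist:
    - [-0.1, -0.5, 1.2]
    - [-0.1, -0.5, 1.2]
    - [0, 0, 0.1]
    - [0, 0, 0]
    - [0, 0, 0]

```text
time: 2.23
eef_pos: [0.6598, 0.0813, 0.0966]
tcp_rot: [0.712, 0.703, -0.001, 0.001]
contact_force: [0.1, -0.0, 0.0]
opening: 0.999
```

```bash
python3 g.py .656 .092 .032 0
```

```text
t 2.23 go [-0.0038  0.0107 -0.0646] turn [0.16 0.03 0.71] F [ 0.1 -0.   0. ] op 0.999
```

Request:
move_arm:
  linear:
    - [-0.002, 0.0055, 0]
    - [-0.002, 0.005, 0]
    - [0, 0, 0]
    - [0, 0, 0]
  twist:
    - [0, 0, 0.4]
    - [0, 0, 0.3]
    - [0, 0, 0]
    - [0, 0, 0]

```text
time: 2.57
eef_pos: [0.6552, 0.0938, 0.0983]
tcp_rot: [0.706, 0.708, -0.0, 0.002]
contact_force: [0.2, 0.3, 0.0]
opening: 0.998
```

```bash
python3 g.py .656 .092 .032 0
```

```text
t 2.57 go [ 0.0008 -0.0018 -0.0663] turn [ 0.16  0.08 -0.13] F [0.2 0.3 0. ] op 0.998
```

Request:
move_arm:
  linear:
    - [0.0005, -0.0015, -0.015]
    - [0, 0, -0.02]
    - [0, 0, -0.018]
    - [0, 0, -0.009]
    - [0, 0, -0.003]
    - [0, 0, 0]
    - [0, 0, 0]
  twist:
    - [0, 0, 0]
    - [0, 0, 0]
    - [0, 0, 0]
    - [0, 0, 0]
    - [0, 0, 0]
    - [0, 0, 0]
    - [0, 0, 0]

```text
time: 3.15
eef_pos: [0.6575, 0.0922, 0.0318]
tcp_rot: [0.706, 0.708, 0.002, 0.004]
contact_force: [0.4, -1.4, -0.1]
opening: 0.998
```

```bash
python3 g.py .656 .092 .032 0
```

```text
t 3.15 go [-0.0015 -0.0002  0.0002] turn [ 0.19  0.48 -0.17] F [ 0.4 -1.4 -0.1] op 0.998
```

Close.

Request:
move_arm:
  linear:
    - [-0.0013, 0, 0]
    - [0, 0, 0]
    - [0, 0, 0]
    - [0, 0, 0]
    - [0, 0, 0]
    - [0, 0, 0]
    - [0, 0, 0]
    - [0, 0, 0]
    - [0, 0, 0]
    - [0, 0, 0]
    - [0, 0, 0]
    - [0, 0, 0]
  twist:
    - [0.2, 0.4, 0]
    - [0, 0, 0]
    - [0, 0, 0]
    - [0, 0, 0]
    - [0, 0, 0]
    - [0, 0, 0]
    - [0, 0, 0]
    - [0, 0, 0]
    - [0, 0, 0]
    - [0, 0, 0]
    - [0, 0, 0]
    - [0, 0, 0]
  grip: 0
  force: 40

```text
time: 4.15
eef_pos: [0.6585, 0.0921, 0.036]
tcp_rot: [0.706, 0.708, 0.003, 0.002]
contact_force: [0.7, 0.2, -0.3]
opening: 0.313
```

```bash
python3 g.py .656 .092 .12 0
```

```text
t 4.15 go [-0.0025 -0.0001  0.084 ] turn [-0.03  0.43 -0.17] F [ 0.7  0.2 -0.3] op 0.313
```

Request:
move_arm:
  linear:
    - [0, 0, 0.015]
    - [0, 0, 0.025]
    - [0, 0, 0.025]
    - [-0.01, 0.001, 0.01]
    - [-0.02, 0.002, 0]
    - [-0.03, 0.003, 0]
    - [-0.03, 0.003, 0]
    - [-0.03, 0.003, 0]
    - [-0.03, 0.003, 0]
    - [-0.02, 0.002, 0]
    - [-0.012, 0.001, 0]
    - [-0.005, 0, 0]
    - [0, 0, 0]
    - [0, 0, 0]
  twist:
    - [0, 0, 0]
    - [0, 0, 0]
    - [0, 0, 0]
    - [0, 0, 0]
    - [0, 0, 0]
    - [0, 0, 0]
    - [0, 0, 0]
    - [0, 0, 0]
    - [0, 0, 0]
    - [0, 0, 0]
    - [0, 0, 0]
    - [0, 0, 0]
    - [0, 0, 0]
    - [0, 0, 0]

```text
time: 5.32
eef_pos: [0.4672, 0.1103, 0.1289]
tcp_rot: [0.706, 0.708, 0.009, 0.009]
contact_force: [0.3, 1.0, -1.0]
opening: 0.31
```

```bash
python3 g.py .463 .111 .023 -1.7
python3 - <<'E'
from h import *
c=read_camera('scene');i=c['img'];cv2.imwrite("pics/s1.png",cv2.resize(i[60:280,120:420],None,fx=2.6,fy=2.6))
E
```

```text
t 5.32 go [-0.0042  0.0007 -0.1059] turn [-0.01  1.41 -1.85] F [ 0.3  1.  -1. ] op 0.31
```

View pics/s1.png

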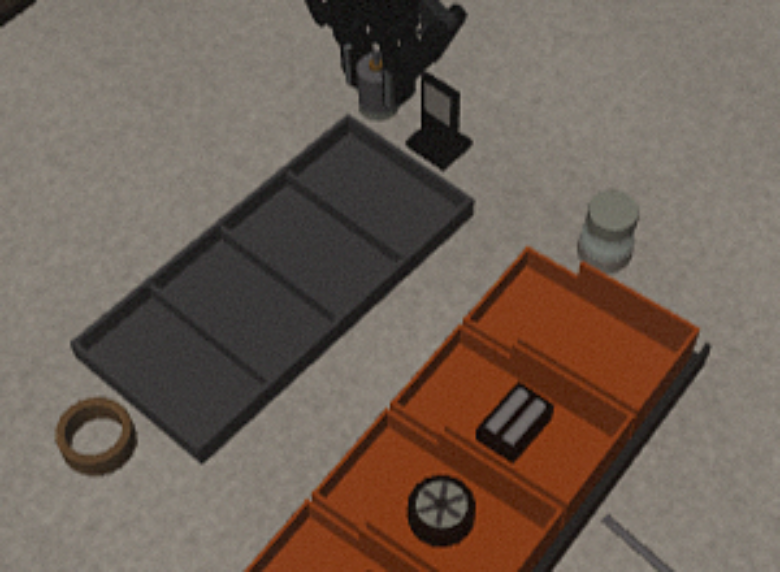

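The motor is held upright at crop (375,90). I'm lowering it into the pocket next to the post.

Request:
move_arm:
  linear:
    - [-0.002, 0, -0.015]
    - [-0.002, 0.001, -0.02]
    - [0, 0, -0.02]
    - [0, 0, -0.02]
    - [0, 0, -0.01]
    - [0, 0, -0.005]
    - [0, 0, 0]
  twist:
    - [0, 0.7, -0.9]
    - [0, 0.7, -0.9]
    - [0, 0, 0]
    - [0, 0, 0]
    - [0, 0, 0]
    - [0, 0, 0]
    - [0, 0, 0]

```text
time: 5.95
eef_pos: [0.4689, 0.1101, 0.0333]
tcp_rot: [0.72, 0.694, 0.001, 0.001]
contact_force: [-0.8, 0.4, -0.6]
opening: 0.314
```

```bash
python3 g.py .463 .111 .023 -1.7
```

```text
t 5.95 go [-0.0059  0.0009 -0.0103] turn [0.   0.11 0.42] F [-0.8  0.4 -0.6] op 0.314
```

Request:
move_arm:
  linear:
    - [-0.003, 0, -0.003]
    - [-0.003, 0, -0.002]
    - [0, 0, -0.001]
    - [0, 0, 0]
    - [0, 0, 0]
  twist:
    - [0, 0, 0.2]
    - [0, 0, 0]
    - [0, 0, 0]
    - [0, 0, 0]
    - [0, 0, 0]

```text
time: 6.37
eef_pos: [0.4645, 0.11, 0.0286]
tcp_rot: [0.719, 0.695, 0.002, 0.002]
contact_force: [1.1, 0.0, -1.2]
opening: 0.309
```

```bash
python3 g.py .463 .111 .023 -1.7
```

```text
t 6.37 go [-0.0015  0.001  -0.0056] turn [-0.    0.32  0.24] F [ 1.1  0.  -1.2] op 0.309
```

Request:
move_arm:
  linear:
    - [0, 0, -0.002]
    - [0, 0, -0.002]
    - [0, 0, 0]
  twist:
    - [0, 0.2, 0]
    - [0, 0, 0]
    - [0, 0, 0]

```text
time: 6.62
eef_pos: [0.4662, 0.1101, 0.0268]
tcp_rot: [0.719, 0.695, 0.002, 0.002]
contact_force: [0.8, -0.0, 0.6]
opening: 0.311
```

```bash
python3 g.py .463 .111 .023 -1.7
```

```text
t 6.62 go [-0.0032  0.0009 -0.0038] turn [0.   0.31 0.22] F [ 0.8 -0.   0.6] op 0.311
```

Request:
move_arm:
  linear:
    - [0, 0, -0.002]
    - [0, 0, -0.0015]
    - [0, 0, -0.001]
    - [0, 0, 0]
  twist:
    - [0, 0.1, 0]
    - [0, 0, 0]
    - [0, 0, 0]
    - [0, 0, 0]

```text
time: 6.95
eef_pos: [0.4671, 0.1102, 0.0268]
tcp_rot: [0.719, 0.695, -0.0, 0.0]
contact_force: [0.0, -0.7, 0.0]
opening: 0.312
```

```bash
python3 g.py .463 .111 .023 -1.7
```

```text
t 6.95 go [-0.0041  0.0008 -0.0038] turn [0.04 0.   0.17] F [ 0.  -0.7  0. ] op 0.312
```

```bash
python3 - <<'E'
from h import *
for n in('scene',):
    c=read_camera(n);W=P(c);i=c['img'];cv2.imwrite("pics/s2.png",cv2.resize(i[70:190,220:340],None,fx=5,fy=5))
    W=W.reshape(-1,3);k=(abs(W[:,0]-.465)<.03)&(abs(W[:,1]-.11)<.03)&(W[:,2]<.08);p=W[k]
    print(np.histogram(p[:,2],bins=np.arange(-.002,.08,.002)))
E
python3 g.py .463 .111 .023 -1.7
```

```text
(array([  2,  53, 162, 111,  19,   9,   7,   3,   9,   3,  11,   7,   5,
        12,  20,  10,  17,  19,  12,  18,  23,  37,  40,  24,  15,  18,
        12,  10,  19,  12,  12,   8,  14,  16,  22,  20,  21,  15,  11,
         8]), array([-0.002,  0.   ,  0.002,  0.004,  0.006,  0.008,  0.01 ,  0.012,
        0.014,  0.016,  0.018,  0.02 ,  0.022,  0.024,  0.026,  0.028,
        0.03 ,  0.032,  0.034,  0.036,  0.038,  0.04 ,  0.042,  0.044,
        0.046,  0.048,  0.05 ,  0.052,  0.054,  0.056,  0.058,  0.06 ,
        0.062,  0.064,  0.066,  0.068,  0.07 ,  0.072,  0.074,  0.076,
        0.078]))
t 7.0 go [-0.0042  0.0008 -0.0038] turn [0.04 0.03 0.17] F [ 0.8 -0.7 -0.2] op 0.315
```

View pics/s2.png

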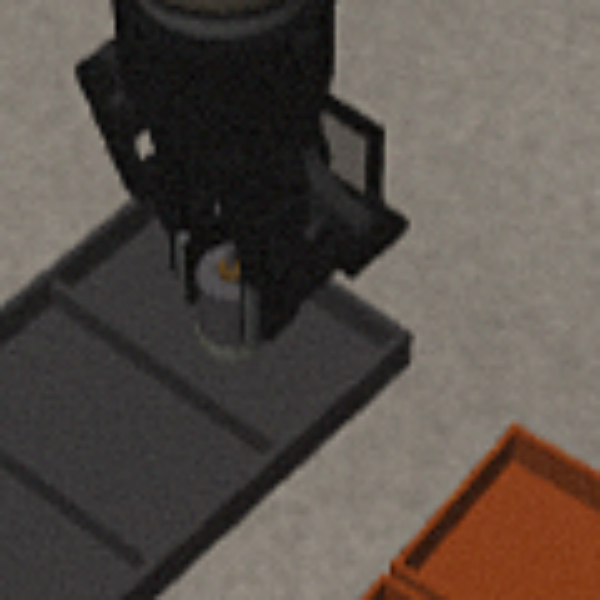

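The motor top reads about 42 mm at crop (215,270), so it is at or just above the floor. I'll try one more small step down.

Request:
move_arm:
  linear:
    - [0, 0, -0.003]
    - [0, 0, -0.002]
  twist:
    - [0, 0, 0]
    - [0, 0, 0]

```text
time: 7.17
eef_pos: [0.4677, 0.1103, 0.0263]
tcp_rot: [0.718, 0.696, -0.002, -0.001]
contact_force: [-8.9, -1.3, 17.4]
opening: 0.313
```

```bash
python3 g.py .463 .111 .023 -1.7
```

```text
t 7.17 go [-0.0047  0.0007 -0.0033] turn [ 0.08 -0.3   0.13] F [-8.9 -1.3 17.4] op 0.313
```

Request:
move_arm:
  linear:
    - [0, 0, 0.0005]
    - [0, 0, 0]
    - [0, 0, 0]
    - [0, 0, 0]
    - [0, 0, 0]
  twist:
    - [0, 0.3, 0]
    - [0, 0, 0]
    - [0, 0, 0]
    - [0, 0, 0]
    - [0, 0, 0]
  grip: 0.6

```text
time: 7.58
eef_pos: [0.4687, 0.1103, 0.027]
tcp_rot: [0.718, 0.696, -0.003, -0.002]
contact_force: [0.7, 0.1, -0.4]
opening: 0.599
```

```bash
python3 g.py .463 .111 .1 -1.7
```

```text
t 7.58 go [-0.0057  0.0007  0.073 ] turn [ 0.07 -0.44  0.13] F [ 0.7  0.1 -0.4] op 0.599
```

Request:
move_arm:
  linear:
    - [0, 0, 0.015]
    - [0, 0, 0.025]
    - [0, 0, 0.03]
    - [0.01, -0.005, 0.015]
    - [0.025, -0.0123, 0]
    - [0.03, -0.0148, 0]
    - [0.03, -0.0148, 0]
    - [0.03, -0.0148, 0]
    - [0.025, -0.0123, 0]
    - [0.02, -0.01, 0]
    - [0.012, -0.006, 0]
    - [0.006, -0.003, 0]
    - [0, 0, 0]
    - [0, 0, 0]
  twist:
    - [0, 0, 0]
    - [0, 0, 0]
    - [0, 0, 0]
    - [0, 0, 0]
    - [0, 0, 0]
    - [0, 0, 0.3]
    - [0, 0, 0.5]
    - [0, 0, 0.5]
    - [0, 0, 0.5]
    - [0, 0, 0.4]
    - [0, 0, 0]
    - [0, 0, 0]
    - [0, 0, 0]
    - [0, 0, 0]
  grip: 1

```text
time: 8.75
eef_pos: [0.658, 0.0124, 0.1069]
tcp_rot: [0.704, 0.71, -0.008, -0.007]
contact_force: [-0.8, 0.9, -0.1]
opening: 1.001
```

```bash
python3 g.py .6705 .0108 .024 0.6
python3 - <<'E'
from h import *
c=read_camera('scene');i=c['img'];cv2.imwrite("pics/s3.png",cv2.resize(i[70:190,220:340],None,fx=5,fy=5))
E
```

```text
t 8.75 go [ 0.0125 -0.0016 -0.0829] turn [ 0.1  -1.18  0.06] F [-0.8  0.9 -0.1] op 1.001
```

View pics/s3.png

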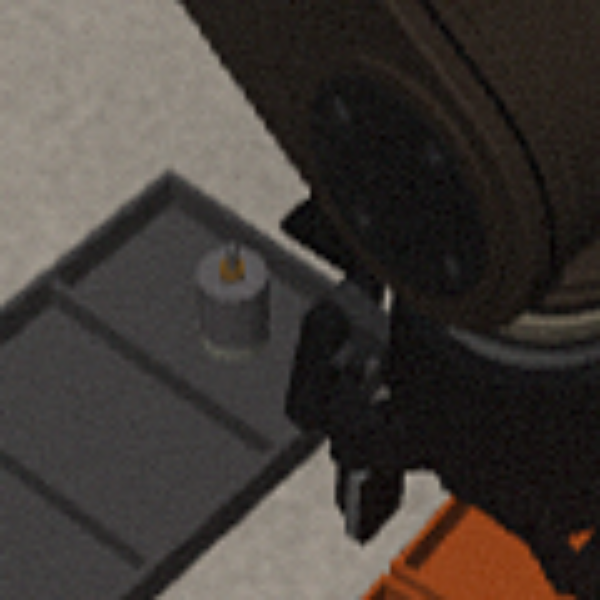

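The motor stands upright in the first pocket at crop (232,300). The battery is next.

Request:
move_arm:
  linear:
    - [0.005, -0.0008, 0]
    - [0.005, -0.0008, -0.01]
    - [0.002, 0, -0.02]
    - [0, 0, -0.02]
    - [0, 0, -0.008]
    - [0, 0, 0]
    - [0, 0, 0]
  twist:
    - [0, -0.6, 0]
    - [0, -0.6, 0]
    - [0, 0, 0]
    - [0, 0, 0]
    - [0, 0, 0]
    - [0, 0, 0]
    - [0, 0, 0]

```text
time: 9.38
eef_pos: [0.6676, 0.0144, 0.0459]
tcp_rot: [0.702, 0.712, 0.001, 0.002]
contact_force: [0.3, -0.1, 0.1]
opening: 0.999
```

```bash
python3 g.py .6705 .0108 .023 0.6
```

```text
t 9.38 go [ 0.0029 -0.0036 -0.0229] turn [ 0.07  0.21 -0.18] F [ 0.3 -0.1  0.1] op 0.999
```

Request:
move_arm:
  linear:
    - [0.002, -0.003, -0.006]
    - [0, 0, -0.008]
    - [0, 0, -0.005]
    - [0, 0, -0.002]
    - [0, 0, 0]
  twist:
    - [0, 0.2, 0]
    - [0, 0, 0]
    - [0, 0, 0]
    - [0, 0, 0]
    - [0, 0, 0]

```text
time: 9.8
eef_pos: [0.6715, 0.0111, 0.0259]
tcp_rot: [0.702, 0.712, 0.001, 0.002]
contact_force: [-0.7, 0.2, 0.2]
opening: 0.998
```

```bash
python3 g.py .6705 .0108 .023 0.6
```

```text
t 9.8 go [-0.001  -0.0003 -0.0029] turn [ 0.1   0.28 -0.2 ] F [-0.7  0.2  0.2] op 0.998
```

Request:
move_arm:
  linear:
    - [-0.0008, 0, -0.002]
    - [0, 0, -0.0007]
    - [0, 0, -0.0005]
    - [0, 0, -0.0005]
    - [0, 0, -0.0005]
    - [0, 0, -0.0005]
    - [0, 0, -0.0005]
    - [0, 0, -0.0005]
  twist:
    - [0, 0.2, 0]
    - [0, 0, 0]
    - [0, 0, 0]
    - [0, 0, 0]
    - [0, 0, 0]
    - [0, 0, 0]
    - [0, 0, 0]
    - [0, 0, 0]
  grip: 0

```text
time: 10.47
eef_pos: [0.6721, 0.0109, 0.0228]
tcp_rot: [0.702, 0.712, 0.001, 0.002]
contact_force: [-2.1, 0.3, 3.1]
opening: 0.336
```

```bash
python3 g.py .6705 .0108 .023 0.6
```

```text
t 10.47 go [-0.0016 -0.0001  0.0002] turn [ 0.14  0.22 -0.2 ] F [-2.1  0.3  3.1] op 0.336
```

Request:
move_arm:
  linear:
    - [0, 0, 0.01]
    - [0, 0, 0.025]
    - [0, 0, 0.025]
    - [-0.01, 0.002, 0.015]
    - [-0.025, 0.004, 0]
    - [-0.03, 0.004, 0]
    - [-0.03, 0.004, 0]
    - [-0.03, 0.004, 0]
    - [-0.03, 0.004, 0]
    - [-0.025, 0.003, 0]
    - [-0.017, 0.002, 0]
    - [-0.009, 0, 0]
    - [-0.002, 0, 0]
    - [0, 0, 0]
  twist:
    - [0, 0, 0]
    - [0, 0, 0]
    - [0, 0, 0]
    - [0, 0, 0]
    - [0, 0, -0.3]
    - [0, 0, -0.4]
    - [0, 0, -0.4]
    - [0, 0, -0.4]
    - [0, 0, -0.4]
    - [0, 0, 0]
    - [0, 0, 0]
    - [0, 0, 0]
    - [0, 0, 0]
    - [0, 0, 0]

```text
time: 11.63
eef_pos: [0.4548, 0.039, 0.1045]
tcp_rot: [0.715, 0.7, 0.004, 0.006]
contact_force: [-0.3, -0.6, -0.6]
opening: 0.341
```

```bash
python3 g.py .4608 .041 .014 -1.7
python3 - <<'E'
from h import *
c=read_camera('scene');i=c['img'];cv2.imwrite("pics/s4.png",cv2.resize(i[60:280,120:420],None,fx=2.6,fy=2.6))
E
```

```text
t 11.63 go [ 0.006   0.002  -0.0905] turn [ 0.19  0.75 -0.48] F [-0.3 -0.6 -0.6] op 0.341
```

View pics/s4.png

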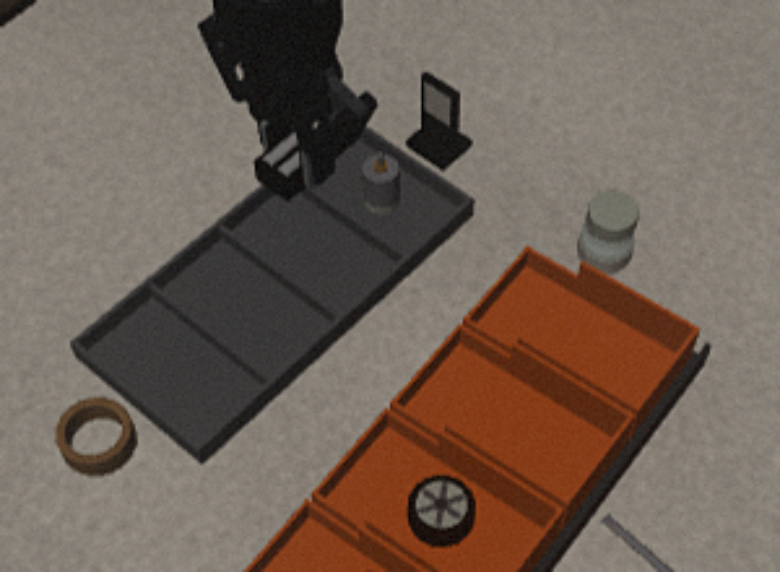

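The battery is held level at crop (290,165), over the second pocket.

Request:
move_arm:
  linear:
    - [0.003, 0.001, -0.015]
    - [0.003, 0.001, -0.02]
    - [0, 0, -0.02]
    - [0, 0, -0.013]
    - [0, 0, -0.005]
    - [0, 0, 0]
    - [0, 0, 0]
  twist:
    - [0, 0.7, -0.4]
    - [0, 0, 0]
    - [0, 0, 0]
    - [0, 0, 0]
    - [0, 0, 0]
    - [0, 0, 0]
    - [0, 0, 0]

```text
time: 12.27
eef_pos: [0.4712, 0.0394, 0.033]
tcp_rot: [0.718, 0.696, 0.003, 0.007]
contact_force: [-0.9, 0.6, -0.6]
opening: 0.337
```

```bash
python3 g.py .4608 .041 .014 -1.7
```

```text
t 12.27 go [-0.0104  0.0016 -0.019 ] turn [0.28 0.79 0.01] F [-0.9  0.6 -0.6] op 0.337
```

Request:
move_arm:
  linear:
    - [-0.005, 0.001, -0.004]
    - [-0.005, 0.001, -0.005]
    - [-0.001, 0, -0.004]
    - [0, 0, -0.002]
    - [0, 0, 0]
  twist:
    - [0.2, 0.7, 0]
    - [0, 0.2, 0]
    - [0, 0, 0]
    - [0, 0, 0]
    - [0, 0, 0]

```text
time: 12.68
eef_pos: [0.462, 0.0412, 0.0197]
tcp_rot: [0.718, 0.696, 0.0, 0.002]
contact_force: [-0.4, 0.0, 0.3]
opening: 0.345
```

```bash
python3 g.py .4608 .041 .014 -1.7
```

```text
t 12.68 go [-0.0012 -0.0002 -0.0057] turn [0.1  0.15 0.02] F [-0.4  0.   0.3] op 0.345
```

Request:
move_arm:
  linear:
    - [-0.001, 0, -0.003]
    - [0, 0, -0.003]
    - [0, 0, -0.001]
    - [0, 0, -0.001]
  twist:
    - [0, 0.1, 0]
    - [0, 0, 0]
    - [0, 0, 0]
    - [0, 0, 0]

```text
time: 13.02
eef_pos: [0.4617, 0.0412, 0.0137]
tcp_rot: [0.717, 0.697, -0.001, 0.001]
contact_force: [-5.9, 1.6, 14.1]
opening: 0.341
```

```bash
python3 g.py .4608 .041 .014 -1.7
```

```text
t 13.02 go [-0.0009 -0.0002  0.0003] turn [ 0.11 -0.   -0.  ] F [-5.9  1.6 14.1] op 0.341
```

Request:
move_arm:
  linear:
    - [0, 0, 0.0005]
    - [0, 0, 0]
    - [0, 0, 0]
    - [0, 0, 0]
    - [0, 0, 0.015]
    - [0, 0, 0.025]
    - [0, 0, 0.03]
    - [0, 0, 0.02]
    - [0, 0, 0]
  twist:
    - [0, 0, 0]
    - [0, 0, 0]
    - [0, 0, 0]
    - [0, 0, 0]
    - [0, 0, 0]
    - [0, 0, 0]
    - [0, 0, 0]
    - [0, 0, 0]
    - [0, 0, 0]
  grip: 0.6

```text
time: 13.77
eef_pos: [0.4595, 0.0413, 0.1052]
tcp_rot: [0.718, 0.696, -0.002, -0.001]
contact_force: [0.8, -0.3, 0.2]
opening: 0.6
```

```bash
python3 g.py .673 -.0703 .1 0
```

```text
t 13.77 go [ 0.2135 -0.1116 -0.0052] turn [ 0.07 -0.31  1.71] F [ 0.8 -0.3  0.2] op 0.6
```

Request:
move_arm:
  linear:
    - [0.01, -0.005, 0.005]
    - [0.025, -0.0132, 0]
    - [0.03, -0.0158, 0]
    - [0.03, -0.0158, 0]
    - [0.03, -0.0158, 0]
    - [0.03, -0.0158, 0]
    - [0.027, -0.014, 0]
    - [0.018, -0.009, 0]
    - [0.01, -0.005, 0]
    - [0.004, -0.002, 0]
    - [0, 0, 0]
    - [0, 0, 0]
  twist:
    - [0, 0, 0]
    - [0, 0, 0.4]
    - [0, 0, 0.4]
    - [0, 0, 0.4]
    - [0, 0, 0.4]
    - [0, 0, 0]
    - [0, 0, 0]
    - [0, 0, 0]
    - [0, 0, 0]
    - [0, 0, 0]
    - [0, 0, 0]
    - [0, 0, 0]
  grip: 1

```text
time: 14.77
eef_pos: [0.6763, -0.0748, 0.0939]
tcp_rot: [0.707, 0.707, -0.006, -0.007]
contact_force: [0.8, -0.6, -0.8]
opening: 1.003
```

```bash
python3 g.py .673 -.0703 .1 0
python3 - <<'E'
from h import *
c=read_camera('scene');i=c['img'];cv2.imwrite("pics/s5.png",cv2.resize(i[60:280,120:420],None,fx=2.6,fy=2.6))
E
```

```text
t 14.77 go [-0.0033  0.0045  0.0061] turn [-0.13 -1.08 -0.02] F [ 0.8 -0.6 -0.8] op 1.003
```

View pics/s5.png

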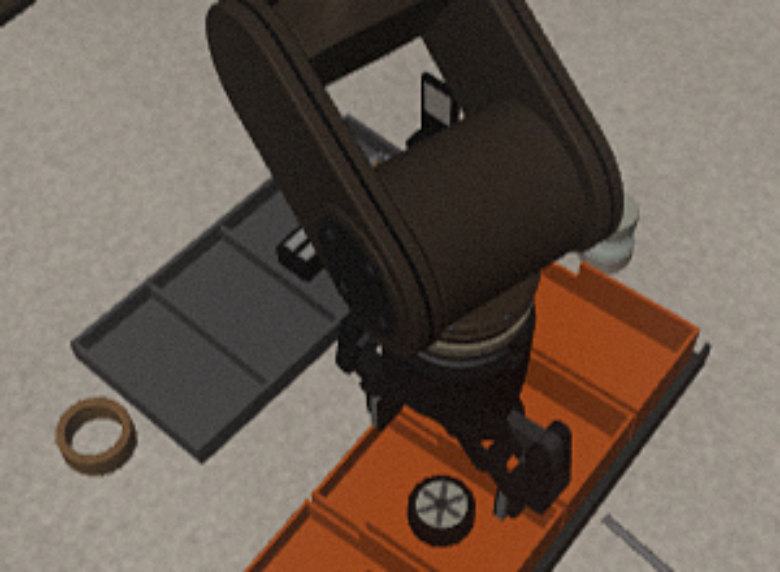

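The battery sits in pocket 2 at crop (298,250), and the wheel is untouched at (441,508). Descending to the wheel.

Request:
move_arm:
  linear:
    - [-0.002, 0.002, 0]
    - [-0.001, 0.002, -0.01]
    - [0, 0, -0.02]
    - [0, 0, -0.015]
    - [0, 0, -0.007]
    - [0, 0, 0]
    - [0, 0, 0]
  twist:
    - [-0.1, -0.6, 0]
    - [0, -0.5, 0]
    - [0, 0, 0]
    - [0, 0, 0]
    - [0, 0, 0]
    - [0, 0, 0]
    - [0, 0, 0]

```text
time: 15.4
eef_pos: [0.6678, -0.0655, 0.0417]
tcp_rot: [0.706, 0.709, 0.001, 0.001]
contact_force: [0.8, 0.2, 1.2]
opening: 1.003
```

```bash
python3 g.py .673 -.0705 .023 0
```

```text
t 15.4 go [ 0.0052 -0.005  -0.0187] turn [-0.04  0.14 -0.25] F [0.8 0.2 1.2] op 1.003
```

Request:
move_arm:
  linear:
    - [0.0035, -0.004, -0.003]
    - [0.001, -0.001, -0.006]
    - [0, 0, -0.006]
    - [0, 0, -0.003]
    - [0, 0, -0.001]
  twist:
    - [0, 0, 0]
    - [0, 0, 0]
    - [0, 0, 0]
    - [0, 0, 0]
    - [0, 0, 0]

```text
time: 15.82
eef_pos: [0.6748, -0.0713, 0.0252]
tcp_rot: [0.705, 0.709, 0.003, 0.004]
contact_force: [0.5, -0.1, 0.6]
opening: 1.001
```

```bash
python3 g.py .673 -.0705 .023 0
```

```text
t 15.82 go [-0.0018  0.0008 -0.0022] turn [ 0.05  0.52 -0.27] F [ 0.5 -0.1  0.6] op 1.001
```

Request:
move_arm:
  linear:
    - [-0.0015, 0.0006, -0.002]
    - [0, 0, -0.0007]
    - [0, 0, -0.0005]
    - [0, 0, -0.0005]
    - [0, 0, -0.0005]
    - [0, 0, -0.0005]
    - [0, 0, -0.0005]
    - [0, 0, -0.0005]
  twist:
    - [0, 0.4, 0]
    - [0, 0, 0]
    - [0, 0, 0]
    - [0, 0, 0]
    - [0, 0, 0]
    - [0, 0, 0]
    - [0, 0, 0]
    - [0, 0, 0]
  grip: 0

```text
time: 16.48
eef_pos: [0.674, -0.071, 0.0214]
tcp_rot: [0.705, 0.709, 0.0, 0.001]
contact_force: [-2.2, 0.4, 3.5]
opening: 0.499
```

```bash
python3 g.py .673 -.0705 .023 0
```

```text
t 16.48 go [-0.001   0.0005  0.0016] turn [ 0.07  0.08 -0.26] F [-2.2  0.4  3.5] op 0.499
```

Request:
move_arm:
  linear:
    - [0, 0, 0.01]
    - [0, 0, 0.025]
    - [0, 0, 0.025]
    - [-0.01, 0.002, 0.015]
    - [-0.025, 0.005, 0]
    - [-0.03, 0.006, 0]
    - [-0.03, 0.006, 0]
    - [-0.03, 0.006, 0]
    - [-0.03, 0.006, 0]
    - [-0.025, 0.005, 0]
    - [-0.017, 0.003, 0]
    - [-0.007, 0.002, 0]
    - [0, 0, 0]
    - [0, 0, 0]
  twist:
    - [0, 0, 0]
    - [0, 0, 0]
    - [0, 0, 0]
    - [0, 0, 0]
    - [0, 0, -0.3]
    - [0, 0, -0.4]
    - [0, 0, -0.4]
    - [0, 0, -0.4]
    - [0, 0, -0.4]
    - [0, 0, 0]
    - [0, 0, 0]
    - [0, 0, 0]
    - [0, 0, 0]
    - [0, 0, 0]

```text
time: 17.65
eef_pos: [0.4629, -0.0285, 0.1024]
tcp_rot: [0.718, 0.696, 0.004, 0.007]
contact_force: [0.3, 0.2, 0.3]
opening: 0.498
```

```bash
python3 g.py .4586 -.029 .0125 -1.7
python3 - <<'E'
from h import *
c=read_camera('scene');i=c['img'];cv2.imwrite("pics/s6.png",cv2.resize(i[60:280,120:420],None,fx=2.6,fy=2.6))
E
```

```text
t 17.65 go [-0.0043 -0.0005 -0.0899] turn [0.22 0.85 0.05] F [0.3 0.2 0.3] op 0.498
```

View pics/s6.png

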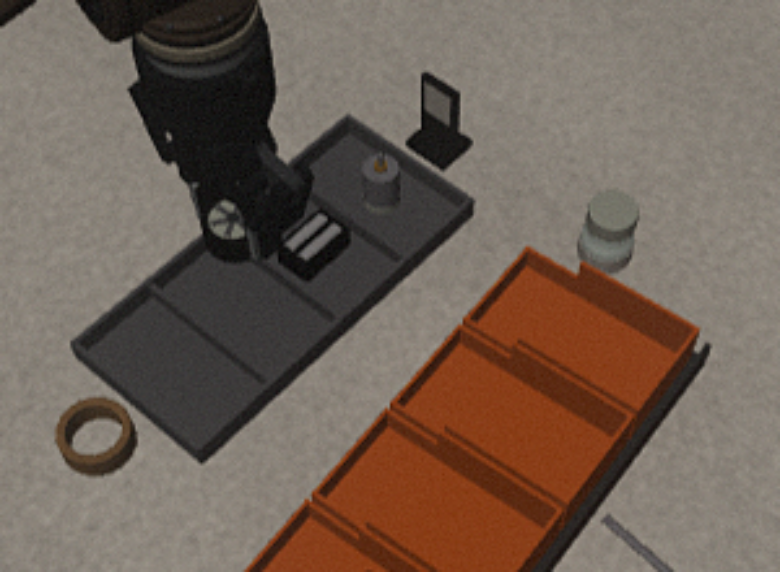

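The wheel is at crop (228,225) and may have rotated about the jaw axis. I'll measure its top plane.

Run:
```python
from h import *
np.set_printoptions(precision=4,suppress=True)
for n in ('scene','top'):
    c=read_camera(n);i=c['img'];W=P(c)
    if n=='scene': cv2.imwrite("pics/s7.png",cv2.resize(i[120:180,175:255],None,fx=8,fy=8,interpolation=2));
    Z=W[...,:]
    g=i.min(2)
    k=(abs(W[...,0]-.463)<.03)&(abs(W[...,1]+.03)<.04)&(W[...,2]>.05)&(W[...,2]<.13)&(g>60)
    p=W[k];print(n,len(p))
    if len(p)>10:
        m=np.median(p,0);p=p[np.linalg.norm(p-m,axis=1)<.02];u,s,v=np.linalg.svd(p-p.mean(0));print(p.mean(0),v[2],s)
```

```text
scene 119
[ 0.4605 -0.0365  0.1141] [ 0.0239 -0.0147 -0.9996] [0.0973 0.0545 0.0116]
top 0
```

View pics/s7.png

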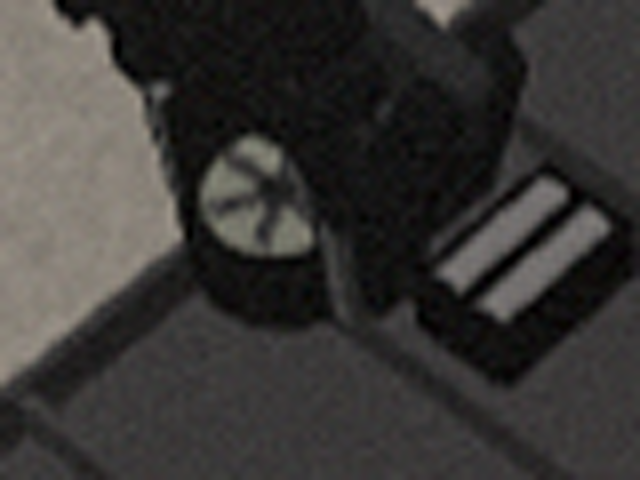

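The wheel is level, with its top-plane normal vertical; the gripper only hides part of it. Lowering.

Request:
move_arm:
  linear:
    - [-0.005, 0, -0.015]
    - [-0.004, 0, -0.02]
    - [-0.002, 0, -0.02]
    - [0, 0, -0.015]
    - [0, 0, -0.006]
    - [0, 0, 0]
    - [0, 0, 0]
  twist:
    - [0.2, 0.7, 0]
    - [0, 0.3, 0]
    - [0, 0.2, 0]
    - [0, 0, 0]
    - [0, 0, 0]
    - [0, 0, 0]
    - [0, 0, 0]

```text
time: 18.38
eef_pos: [0.4556, -0.0304, 0.0203]
tcp_rot: [0.718, 0.696, -0.003, -0.003]
contact_force: [0.9, -0.4, -0.1]
opening: 0.498
```

```bash
python3 g.py .4586 -.029 .0125 -1.7
```

```text
t 18.38 go [ 0.003   0.0014 -0.0078] turn [ 0.01 -0.43  0.09] F [ 0.9 -0.4 -0.1] op 0.498
```

Request:
move_arm:
  linear:
    - [0.001, 0.001, -0.003]
    - [0, 0, -0.003]
    - [0, 0, -0.002]
    - [0, 0, -0.001]
  twist:
    - [0, -0.3, 0]
    - [0, 0, 0]
    - [0, 0, 0]
    - [0, 0, 0]

```text
time: 18.72
eef_pos: [0.4589, -0.0299, 0.0124]
tcp_rot: [0.718, 0.696, 0.0, 0.001]
contact_force: [0.8, -0.7, 0.7]
opening: 0.498
```

```bash
python3 g.py .4586 -.029 .0125 -1.7
```

```text
t 18.72 go [-0.0003  0.0009  0.0001] turn [0.08 0.14 0.08] F [ 0.8 -0.7  0.7] op 0.498
```

Request:
move_arm:
  linear:
    - [0, 0, -0.001]
    - [0, 0, -0.001]
  twist:
    - [0, 0, 0]
    - [0, 0, 0]

```text
time: 18.88
eef_pos: [0.4592, -0.03, 0.0123]
tcp_rot: [0.718, 0.696, -0.0, 0.001]
contact_force: [-4.8, 0.5, 9.0]
opening: 0.5
```

Contact. Opening and rising.

Request:
move_arm:
  linear:
    - [0, 0, 0.0005]
    - [0, 0, 0]
    - [0, 0, 0]
    - [0, 0, 0]
    - [0, 0, 0.015]
    - [0, 0, 0.025]
    - [0, 0, 0.03]
    - [0, 0, 0.02]
    - [0, 0, 0]
  twist:
    - [0, 0, 0]
    - [0, 0, 0]
    - [0, 0, 0]
    - [0, 0, 0]
    - [0, 0, 0]
    - [0, 0, 0]
    - [0, 0, 0]
    - [0, 0, 0]
    - [0, 0, 0]
  grip: 0.75

```text
time: 19.63
eef_pos: [0.4582, -0.0297, 0.1058]
tcp_rot: [0.718, 0.696, -0.0, 0.0]
contact_force: [0.6, -0.9, -0.1]
opening: 0.751
```

```bash
python3 g.py .6825 -.1605 .11 12.1
```

```text
t 19.63 go [ 0.2243 -0.1308  0.0042] turn [ 0.05 -0.02 13.87] F [ 0.6 -0.9 -0.1] op 0.751
```

Request:
move_arm:
  linear:
    - [0.01, -0.006, 0.005]
    - [0.025, -0.0146, 0.003]
    - [0.03, -0.0175, 0]
    - [0.03, -0.0175, 0]
    - [0.03, -0.0175, 0]
    - [0.03, -0.0175, 0]
    - [0.03, -0.0175, 0]
    - [0.02, -0.012, 0]
    - [0.01, -0.006, 0]
    - [0.003, -0.002, 0]
    - [0, 0, 0]
    - [0, 0, 0]
  twist:
    - [0, 0, 0]
    - [0, 0, 1.5]
    - [0, 0, 2]
    - [0, 0, 2]
    - [0, 0, 2]
    - [0, 0, 2]
    - [0, 0, 2]
    - [0, 0, 1.5]
    - [0, 0, 0.5]
    - [0, 0, 0]
    - [0, 0, 0]
    - [0, 0, 0]
  grip: 1

```text
time: 20.63
eef_pos: [0.6799, -0.1623, 0.0987]
tcp_rot: [0.626, 0.78, -0.003, -0.005]
contact_force: [-0.2, 0.5, -0.3]
opening: 1.003
```

```bash
python3 g.py .6825 -.1605 .1 12.1
python3 - <<'E'
from h import *
from est import rect
c=read_camera('wrist');cv2.imwrite("pics/w2.png",c['img'])
W=P(c).reshape(-1,3);W=W[~np.isnan(W).any(1)]
for n,x,y,r,z0,z1 in [('ears',.681,-.159,.033,.036,.046),('top',.681,-.159,.033,.046,.053)]:
        k=(np.hypot(W[:,0]-x,W[:,1]-y)<r)&(W[:,2]>z0)&(W[:,2]<z1);p=W[k]
        if len(p)>3: print(n,len(p),p.mean(0),rect(p))
c=read_camera('scene');i=c['img'];cv2.imwrite("pics/s8.png",cv2.resize(i[90:340,140:410],None,fx=2.3,fy=2.3))
E
```

```text
t 20.63 go [0.0026 0.0018 0.0013] turn [-0.15 -0.65 -0.33] F [-0.2  0.5 -0.3] op 1.003
ears 544 [ 0.6802 -0.1512  0.0425] (array([ 682.8, -162.9]), array([19.8, 50.7]), 12.6)
top 1992 [ 0.6826 -0.1626  0.0489] (array([ 682.7, -162.4]), array([20. , 40.2]), 11.8)
```

View pics/w2.png

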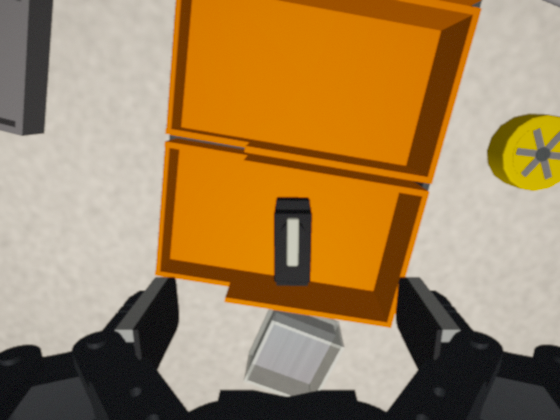

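View pics/s8.png

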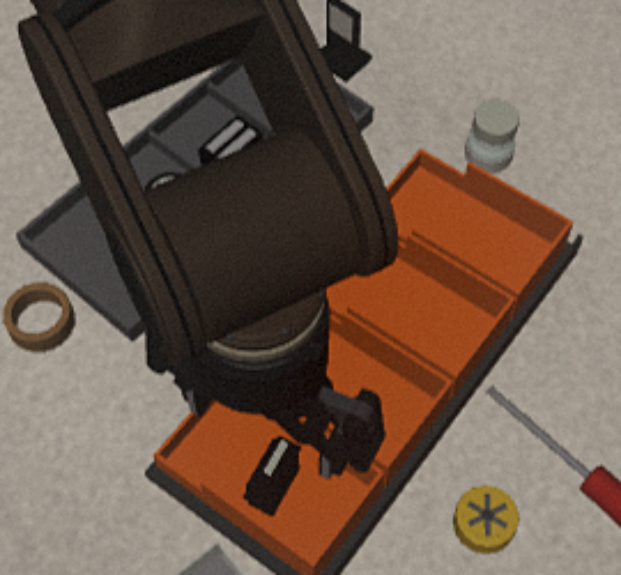

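The servo is at wrist pixel (293,242), at (.6827,-.1615) and 12°. The two views agree.

Request:
move_arm:
  linear:
    - [0.0015, 0.0005, -0.01]
    - [0.001, 0.0003, -0.02]
    - [0, 0, -0.02]
    - [0, 0, -0.006]
    - [0, 0, 0]
    - [0, 0, 0]
  twist:
    - [-0.1, -0.6, -0.3]
    - [0, 0, 0]
    - [0, 0, 0]
    - [0, 0, 0]
    - [0, 0, 0]
    - [0, 0, 0]
  grip: 0.75

```text
time: 21.23
eef_pos: [0.6793, -0.1573, 0.0445]
tcp_rot: [0.627, 0.779, 0.001, 0.0]
contact_force: [-0.3, 0.2, 1.2]
opening: 0.754
```

```bash
python3 g.py .6827 -.1615 .031 12
```

```text
t 21.23 go [ 0.0034 -0.0042 -0.0135] turn [-0.02  0.08 -0.28] F [-0.3  0.2  1.2] op 0.754
```

Request:
move_arm:
  linear:
    - [0.002, -0.0035, -0.003]
    - [0.0005, -0.0005, -0.005]
    - [0, 0, -0.004]
    - [0, 0, -0.002]
    - [0, 0, 0]
  twist:
    - [0, 0, -0.3]
    - [0, 0, 0]
    - [0, 0, 0]
    - [0, 0, 0]
    - [0, 0, 0]

```text
time: 21.65
eef_pos: [0.6841, -0.1623, 0.0341]
tcp_rot: [0.63, 0.777, 0.002, 0.004]
contact_force: [-0.7, -0.9, -0.0]
opening: 0.748
```

```bash
python3 g.py .6827 -.1615 .031 12
```

```text
t 21.65 go [-0.0014  0.0008 -0.0031] turn [0.13 0.44 0.04] F [-0.7 -0.9 -0. ] op 0.748
```

Request:
move_arm:
  linear:
    - [-0.0012, 0.0006, -0.002]
    - [0, 0, -0.0007]
    - [0, 0, -0.0005]
    - [0, 0, -0.0005]
    - [0, 0, -0.0005]
    - [0, 0, -0.0005]
    - [0, 0, -0.0005]
    - [0, 0, -0.0005]
    - [0, 0, -0.0005]
  twist:
    - [0.1, 0.4, 0]
    - [0, 0, 0]
    - [0, 0, 0]
    - [0, 0, 0]
    - [0, 0, 0]
    - [0, 0, 0]
    - [0, 0, 0]
    - [0, 0, 0]
    - [0, 0, 0]
  grip: 0

```text
time: 22.4
eef_pos: [0.6839, -0.1621, 0.031]
tcp_rot: [0.63, 0.777, -0.0, 0.001]
contact_force: [-1.9, 1.1, 3.2]
opening: 0.227
```

```bash
python3 g.py .4565 -.099 .1 -1.7
```

```text
t 22.4 go [-0.2274  0.0631  0.069 ] turn [  0.06   0.05 -13.67] F [-1.9  1.1  3.2] op 0.227
```

Request:
move_arm:
  linear:
    - [0, 0, 0.01]
    - [0, 0, 0.025]
    - [0, 0, 0.025]
    - [-0.01, 0.003, 0.015]
    - [-0.025, 0.007, 0.005]
    - [-0.03, 0.008, 0]
    - [-0.03, 0.008, 0]
    - [-0.03, 0.008, 0]
    - [-0.03, 0.008, 0]
    - [-0.028, 0.007, 0]
    - [-0.019, 0.006, 0]
    - [-0.009, 0.003, 0]
    - [-0.002, 0, 0]
    - [0, 0, 0]
  twist:
    - [0, 0, 0]
    - [0, 0, 0]
    - [0, 0, 0]
    - [0, 0, 0]
    - [0, 0, -2]
    - [0, 0, -2]
    - [0, 0, -2]
    - [0, 0, -2]
    - [0, 0, -2]
    - [0, 0, -2]
    - [0, 0, -1.3]
    - [0, 0, -0.3]
    - [0, 0, 0]
    - [0, 0, 0]

```text
time: 23.57
eef_pos: [0.4615, -0.1012, 0.1134]
tcp_rot: [0.721, 0.693, 0.002, 0.006]
contact_force: [1.2, 0.5, -1.7]
opening: 0.224
```

```bash
python3 g.py .4565 -.099 .022 -1.7
python3 - <<'E'
from h import *
c=read_camera('scene');i=c['img'];cv2.imwrite("pics/s9.png",cv2.resize(i[60:280,120:420],None,fx=2.6,fy=2.6))
E
```

```text
t 23.57 go [-0.005   0.0022 -0.0914] turn [0.31 0.6  0.63] F [ 1.2  0.5 -1.7] op 0.224
```

View pics/s9.png

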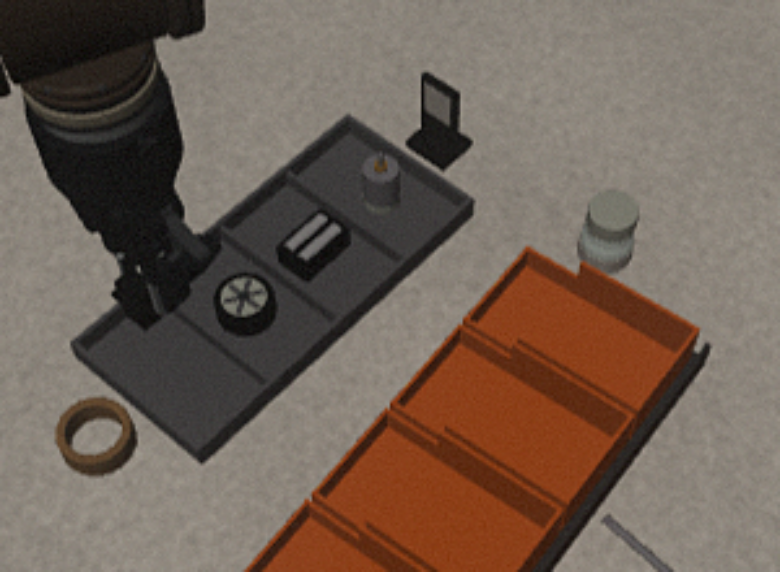

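The motor, battery and wheel are in place at crop (380,185), (314,243) and (245,300). The servo is held at (150,300). Lowering it.

Request:
move_arm:
  linear:
    - [-0.005, 0.001, -0.015]
    - [-0.004, 0.001, -0.02]
    - [-0.001, 0, -0.02]
    - [0, 0, -0.015]
    - [0, 0, -0.006]
    - [0, 0, 0]
    - [0, 0, 0]
  twist:
    - [0.3, 0.7, 0.4]
    - [0, 0.3, 0.2]
    - [0, 0.1, 0]
    - [0, 0, 0]
    - [0, 0, 0]
    - [0, 0, 0]
    - [0, 0, 0]

```text
time: 24.2
eef_pos: [0.4559, -0.1016, 0.0323]
tcp_rot: [0.717, 0.697, -0.003, -0.002]
contact_force: [0.4, 0.3, -0.6]
opening: 0.227
```

```bash
python3 g.py .4565 -.099 .022 -1.7
```

```text
t 24.2 go [ 0.0006  0.0026 -0.0103] turn [ 0.07 -0.38 -0.14] F [ 0.4  0.3 -0.6] op 0.227
```

Request:
move_arm:
  linear:
    - [0, 0.002, -0.003]
    - [0, 0, -0.003]
    - [0, 0, -0.003]
    - [0, 0, -0.002]
    - [0, 0, -0.001]
  twist:
    - [0, -0.3, 0]
    - [0, 0, 0]
    - [0, 0, 0]
    - [0, 0, 0]
    - [0, 0, 0]

```text
time: 24.62
eef_pos: [0.4586, -0.1006, 0.0219]
tcp_rot: [0.716, 0.698, 0.0, 0.003]
contact_force: [-2.8, 0.3, 8.8]
opening: 0.228
```

```bash
python3 g.py .4565 -.099 .022 -1.7
```

```text
t 24.62 go [-0.0021  0.0016  0.0001] turn [ 0.2   0.24 -0.17] F [-2.8  0.3  8.8] op 0.228
```

Contact at the expected height. Releasing and backing off.

Request:
move_arm:
  linear:
    - [0, 0, 0.0005]
    - [0, 0, 0]
    - [0, 0, 0]
    - [0, 0, 0]
    - [0, 0, 0.015]
    - [0, 0, 0.025]
    - [0, 0, 0.03]
    - [0, 0, 0.03]
    - [0, -0.02, 0.02]
    - [0, -0.035, 0.01]
    - [0, -0.035, 0]
    - [0, -0.035, 0]
    - [0, -0.035, 0]
    - [0, -0.02, 0]
    - [0, 0, 0]
    - [0, 0, 0]
  twist:
    - [0, 0, 0]
    - [0, 0, 0]
    - [0, 0, 0]
    - [0, 0, 0]
    - [0, 0, 0]
    - [0, 0, 0]
    - [0, 0, 0]
    - [0, 0, 0]
    - [0, 0, 0]
    - [0, 0, 0]
    - [0, 0, 0]
    - [0, 0, 0]
    - [0, 0, 0]
    - [0, 0, 0]
    - [0, 0, 0]
    - [0, 0, 0]
  grip: 0.5

```text
time: 25.95
eef_pos: [0.457, -0.2884, 0.1632]
tcp_rot: [0.715, 0.699, 0.0, 0.007]
contact_force: [-0.4, -0.3, -0.8]
opening: 0.5
```

Run:
```python
from h import *
from est import rect
np.set_printoptions(precision=4,suppress=True)
for n in('top','scene'):
    c=read_camera(n);i=c['img'];W=P(c).reshape(-1,3);W=W[~np.isnan(W).any(1)]
    if n=='top': cv2.imwrite("pics/t10.png",cv2.resize(i[240:380,150:410],None,fx=3,fy=3,interpolation=2))
    else: cv2.imwrite("pics/s10.png",cv2.resize(i[60:280,120:420],None,fx=2.6,fy=2.6))
    for m,x,y,z0,z1 in [('motor',.467,.11,.036,.046),('batt',.461,.041,.02,.03),('wheel',.459,-.03,.021,.03),('servo',.458,-.1,.036,.043)]:
        k=(np.hypot(W[:,0]-x,W[:,1]-y)<.034)&(W[:,2]>z0)&(W[:,2]<z1);p=W[k]
        if len(p)>3:
            u,s,v=np.linalg.svd(p-p.mean(0)); print(n,m,len(p),p.mean(0),rect(p),'nz',abs(v[2,2]).round(3))
print(get_state()['contact_force'],get_state()['opening'],get_state()['time'])
```

```text
top motor 214 [0.4685 0.1113 0.0422] (array([468.4, 112. ]), array([26.1, 27.3]), 45.5) nz 1.0
top batt 501 [0.4625 0.0412 0.0248] (array([462.3,  41.1]), array([47.7, 30.1]), 88.1) nz 1.0
top wheel 509 [ 0.4599 -0.0297  0.0243] (array([460. , -29.4]), array([42.8, 42.3]), 27.2) nz 1.0
top servo 225 [ 0.4598 -0.1007  0.04  ] (array([459.3, -98.9]), array([39.2, 19.9]), 89.6) nz 1.0
scene motor 139 [0.4699 0.1069 0.0411] (array([468.6, 108.6]), array([27.5, 26.9]), 88.6) nz 0.998
scene batt 333 [0.4633 0.0364 0.0241] (array([463.1,  42.2]), array([59.1, 31.7]), 87.9) nz 1.0
scene wheel 360 [ 0.4608 -0.0337  0.0236] (array([460.5, -33.2]), array([41.8, 44.3]), 29.9) nz 1.0
scene servo 178 [ 0.4613 -0.1058  0.0394] (array([ 459.5, -103.2]), array([41.9, 21.9]), 88.7) nz 1.0
[ 0.0063  0.6356 -0.1751] 0.5015144839921705 26.05
```

View pics/t10.png

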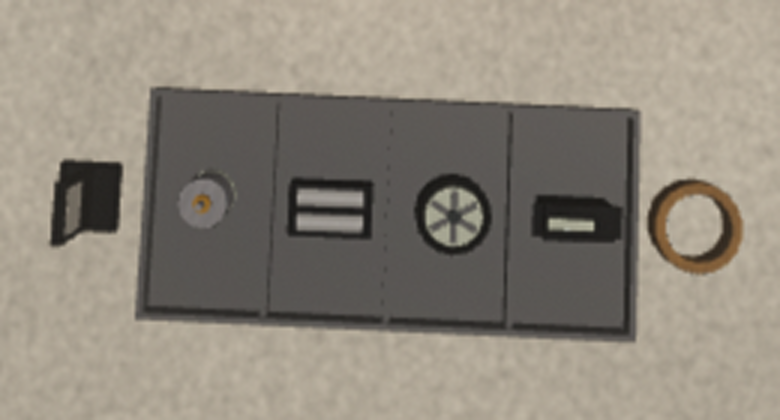

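View pics/s10.png

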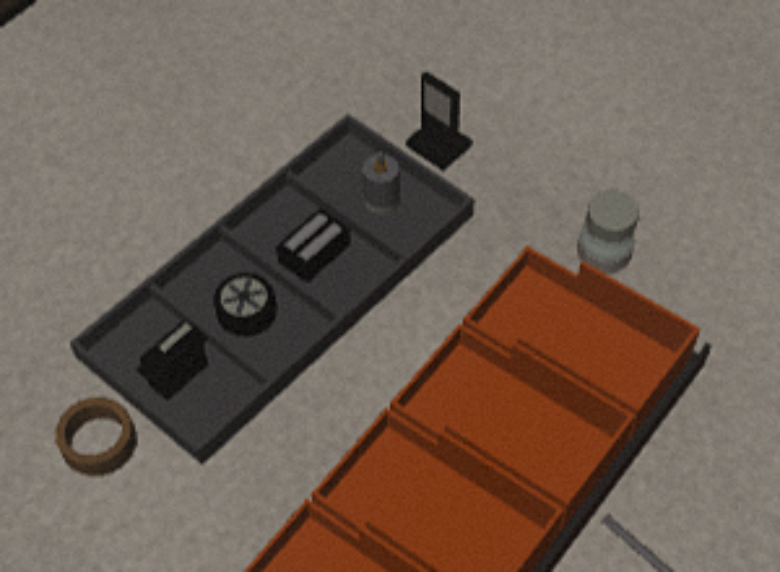

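All four parts are upright in their pockets, in order from the post. The top view shows them at (203,203), (330,208), (453,215) and (575,220), with top heights of 42, 25, 24 and 40 mm as expected. The gripper is clear.

```bash
python3 -c "
from plant import *
print(sign_off())"
```

```text
the job is handed in; nothing more can be done
None
```

All four parts are in the kit tray, one per pocket, and the job is handed in (about 26 s of the 102 s allowed). Going away from the black post, the order is motor, battery, wheel, servo, which matches the row of bins from the robot's left.

- **Placing:** each part was lowered until it touched the pocket floor, released, and the arm backed off. The highest contact force I saw was about 20 N.
- **Last checks:** in the top and scene pictures every part stands upright in its own pocket. The tops measure about 42, 25, 24 and 40 mm, which fits parts standing flat on the pocket floors. The gripper was clear, with no contact force.
- **Disagreement:** the scene and top cameras differ by 1–5 mm on sideways position, mostly because the slanted view also catches the parts' sides. That is too small to change which pocket a part is in. No check failed.

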